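# Clear the staking fixture and drive its punch home

## Robot

A 6-joint arm with a two-finger parallel gripper is mounted at the origin on the work surface. World frame = base frame: x ahead of the robot, y to its left, z up, the work surface at z = 0. Lengths are in mm, angles in rad, forces in N, time in s.
With the tool pointing down it reaches from about 350 to 775 mm from the base axis. Payload 7.3 kg.
Tool frame: the origin (TCP) lies at the centre of the arm's flange, where the gripper is bolted on; the fingertips stand 178 mm ahead of it and the grasp point (between the pads) lies 159 mm ahead of it; z points along the fingers, y is the line along which they close (so a half turn about z gives the same grasp; the last joint's range is limited). The gripper opens to 92 mm and grips with 3 to 60 N. Pads are 19 mm wide; open, the fingers measure 130 mm over their backs; the gripper's body (75 mm by 190 mm) begins 47 mm behind the grasp point.
Start: joints at [-1.351, 0.342, 1.524, -0, 1.275, -0.146], TCP at [187.81, -490.26, 404.741] pointing down, gripper open.
Joint ranges: [-2.53, 2.53], [-0.77, 2.02], [0.04, 2.7], [-1, 4.14], [0.28, 2.66], [-3.11, 3.11]. Speed limits (rad/s): [2.57, 2.57, 3.14, 3.14, 3.14, 3.14].

## Interface

Orientations are given as [roll, pitch, yaw] about the fixed x, y, z axes, in that order (R = Rz(yaw) Ry(pitch) Rx(roll)).
In Python, from plant import * gives the robot as it stands. The module is installed in compiled form; this text tells all that it offers.
- The arm moves only by the shell command python3 -m inch 'ROWS'. ROWS is JSON, a list of rows, each a list of 5 numbers: the shift along the tool's x, y, z in m, then the turn about the tool's z in rad, then the opening, from 0 (shut) to 1 (fully open). In form: [[tx, ty, tz, spin, claw], ...]. A call has 1 to 8 rows; each row is the pose to reach, as a shift and turn from the pose commanded when the call began, along the tool's axes at that moment; what a row does not reach only later rows make up. A row lasts 1/12 s, in which the tool goes at most 41.7 mm and 7.16 degrees, less where a joint would pass 70% of its speed; a pose out of reach is approached as far as the arm can. A call with a gripper value outside its range is refused whole. The fingers move at their own pace and stop on an object; the grip force is fixed at half the most. Time passes only in rows, so rows that repeat a pose let the fingers close. It gives the time, the measured TCP pose, the force, the opening and the grip force at its end, in the units of the state.
- get_obs(): the state, without advancing time (a new reading comes with each control period).
- capture(name): name is "scene" or "side" or "wrist"; returns a dict with "color" (400x640x3 uint8, red, green, blue), "intrinsics" (3x3 intrinsics, pixels), "pose" (4x4, takes a point from camera to world coordinates). Camera axes: x right, y down, z forward; pixel columns grow to the right and rows downward; lengths in mm; the calibration is good to about 2 mm. A picture is of the moment at which its call begins. There is no depth.
- close_job(): hands the job in; it is judged then, once.
Trained networks look in a picture, given as the dict that the camera call returned (one of the last four; its "shot" number tells which), for a name from the list of things; names that differ only in an ending like _2 or _b are one class to them, and where a whole thing is asked for, a point or a joint stands for the part that bears it (a point fixed in the world has none). Each returns a list of dicts, best first, with "conf" (0 to 1); they miss things now and then, are a little off and sometimes report something else, mostly with a low value. They report only what shows in the picture. A call takes as long as a camera call. They do not tell look-alikes from the thing itself.
- look_for(picture, target): "rect" ([centre column, centre row, width, height] in pixels, round what is visible of it).
- trace(picture, target): "pixels" (400x640 bool, what is visible of it) and "rect" ([centre column, centre row, width, height] in pixels, round what is visible of it).
- tip_of(picture, target): "centre" ([column, row] in pixels: a listed point, or the origin of a listed thing).
The state is a dict: "time": time; "joint_positions": joint angles; "dq": joint speeds; "tau": joint torques, N m; "tool_pos": TCP position; "tcp_rot": TCP orientation; "contact_force": force on the tool from outside, world axes, zero at the start; "moment": the same for the moment, N m; "grip_width": finger opening in mm; "finger_force": force on a finger pad.
Only numpy, scipy, OpenCV 4.12 (cv2) and the standard library are available. Lean on these libraries where they do the work, as an engineer would, in place of code of your own. Each camera call takes 0.05 s, during which the arm holds its last target. There are 200 camera calls.

## Task

A motor housing has been left standing in front of the staking fixture, where it blocks the swing guard. First slide the housing along the bench, never lifting or tipping it, until it stands wholly on the square cardboard sheet; then swing the guard right back off the sprung punch; then drive the punch fully down with the mallet, touching the punch with nothing else. Finally stand the mallet upright on its head on the bench, clear of the fixture, let go, and leave all the other things where they are.

Things in the scene. Friction and masses are not known exactly. Their poses are not given: they have to be found in the camera images.
- fixture: Fixed staking fixture on the bench: steel plate 130 (its x) x 160 (its y), 16 thick, with a black end shield (radius 62, top at 24) and a steel boss (radius 22, top at 28) on it; the punch stands on the plate's centre. The guard's hinge post (radius 15) is at x 0, y +95, on a 44 x 44 foot. Origin: centre of the plate's underside; z up; its -x side faces the robot roughly.
- punch (a joint): Travel of the sprung punch in m: 0 fully up, 0.016 fully home; it is stiff (about 11 N) and stays where it is driven.
- punch_top (a point): Centre of the flat top of the upright steel punch (radius 11). It stands 48 above the bench when up and 32 when home (4 above the boss).
- guard (a joint): Angle of the swing guard in rad: 0 straight over the punch, growing clockwise seen from above (its free end goes towards the fixture's -x side) up to its stop at 1.65; it stays where it is left.
- guard_hinge (a point): On the guard's vertical hinge axis, at mid-thickness of the bar (60 above the bench); the hinge head is 17 in radius, top 72 above the bench.
- guard_knob (a point): Top centre of the guard's upright black knob (radius 9, 24 tall, top 90 above the bench), 153 from the hinge. The guard is a level steel bar 22 wide, 165 long from the hinge, 54 to 66 above the bench, with a disc of radius 26 at 95 from the hinge, which covers the punch.
- housing: Loose black round motor housing, about 0.6 kg, 75 high: flange of radius 55 up to 12 high, drum of radius 48 up to 64, small hub of radius 18 on top. Too wide to grasp. Origin: centre of its underside.
- sheet: Brown cardboard sheet 200 x 200, 1 thick, lying fixed and flat on the bench (things slide over its edge freely). Origin: its centre.
- mallet: Loose short mallet, about 0.45 kg, standing on its head: black upright cylinder of radius 24, 80 high, its lower face strikes. The level wooden handle, 24 wide and 26 high, runs from the head along the mallet's -x to 124 from the head's axis, its centre line 45 above the lower face. Origin: centre of the lower face; z up along the head.
- bottle: Bystander, leave it: white plastic bottle, radius 30, 160 high, standing. Origin: centre of its underside.
- coil_a: Bystander, leave it: wound copper bobbin, radius 32, 50 high, standing. Origin: centre of its underside.
- coil_b: Bystander, leave it: a second such bobbin, radius 32, 50 high. Origin: centre of its underside.
- can: Bystander, leave it: steel can, radius 26, 100 high. Origin: centre of its underside.
- shields: Bystander, leave it: pair of stacked black end shields, radius 62, 35 high. Origin: centre of its underside.
- screwdriver: Bystander, leave it: screwdriver lying flat, about 200 long.
There are look-alikes about, which are no part of the job. Leave any turquoise look-alike of the housing alone. What is shaped like the mallet but pink is not meant.

How it is judged (in metres and radians):
On the way, in this order (a step that is already met when the one before it is completed fails the run):
1. the housing stands at rest wholly on the cardboard sheet, the punch still up (x of housing in the frame of sheet between -0.05 and 0.05 m and y of housing in the frame of sheet between -0.05 and 0.05 m and height (world z) of housing below 0.006 m and angle between housing's own z axis and vertical below 0.06 rad and linear speed of housing below 0.02 m/s and value of joint punch below 0.005 m), for 0.2 s.
2. the guard is swung right back, at least 1.4 rad (value of joint guard above 1.4 rad), for 0.1 s.
3. the punch is driven home with the mallet pressing on it (value of joint punch above 0.0135 m and contact force between mallet and fixture above 1 N).
At the end, for the whole second after the job is handed in: Housing upright at rest, its centre within 50 mm of the sheet's centre along each sheet axis; guard open at least 1.4 rad; punch down at least 13.5 mm; mallet at rest standing on its head on the bench (within 6 mm, 0.06 rad), off the fixture, its head at least 100 mm from the punch (x of housing in the frame of sheet between -0.05 and 0.05 m and y of housing in the frame of sheet between -0.05 and 0.05 m and height (world z) of each of housing, mallet below 0.006 m and angle between each of housing, mallet's own z axis and vertical below 0.06 rad and linear speed of each of housing, mallet below 0.02 m/s and value of joint guard above 1.4 rad and value of joint punch above 0.0135 m and horizontal distance between mallet and punch_top above 0.1 m and contact force between mallet and fixture below 0.1 N); the robot touches nothing.
It fails at once if the housing is lifted more than 15 mm or tipped more than 0.3 rad (height (world z) of housing above 0.015 m or angle between housing's own z axis and vertical above 0.3 rad).
It fails at once if the gripper or arm presses on the punch with more than 2 N (contact force between any of the fingers, the arm and punch above 2 N).
It fails at once if a bystander is moved more than 30 mm (distance of any of bottle, coil_a, coil_b, can, shields, screwdriver from where it was at the start of the episode above 0.03 m).
It also fails if it takes over 72 s, if anything falls off the work surface, if the arm or the gripper's body presses on something with over 40 N, if the wrist force passes 120 N, or if a joint passes its speed limit or range.

## Working session

There is one attempt and no reset: what is moved stays moved. The work goes in short steps, Python scripts to look and compute and a shell command to move; the robot and the scene stay as the last step left them, time stands still between calls to the robot, and variables do not carry over. Pictures are saved under pics/ and viewed, at most 10 in all, crops included, and the job is handed in when it is done.

```bash
mkdir -p pics; cat > h.py <<'E'
from plant import *
import numpy as np, cv2
from scipy.spatial.transform import Rotation as R
def ray(p,uv,z):
    K=np.array(p["intrinsics"]);T=np.array(p["pose"])
    d=T[:3,:3]@np.linalg.solve(K,[uv[0],uv[1],1]);o=T[:3,3]
    return np.round(o+d*(z-o[2])/d[2],1)
def proj(p,X):
    K=np.array(p["intrinsics"]);T=np.array(p["pose"])
    c=T[:3,:3].T@(np.array(X,float)-T[:3,3]);q=K@c;return np.round(q[:2]/q[2],1)
def save(p,n): cv2.imwrite(f"pics/{n}.png",p["color"][:,:,::-1])
E
python3 - <<'E'
from h import *
s=get_obs();print(s)
P={n:capture(n) for n in("scene","side")}
im=np.vstack([P["scene"]["color"],P["side"]["color"]]);cv2.imwrite("pics/a.png",P["scene"]["color"][:,:,::-1]);cv2.imwrite("pics/b.png",P["side"]["color"][:,:,::-1])
Z=dict(fixture=0,punch_top=48,guard_hinge=60,guard_knob=90,housing=0,sheet=1,mallet=0,bottle=0,coil_a=0,can=0,shields=0,screwdriver=10)
for n,p in P.items():
  print(n,np.round(p["pose"],2).tolist(),p["intrinsics"][0])
  for k,z in Z.items():
    for d in tip_of(p,k)[:3]: print(k,round(d["conf"],2),np.round(d["centre"]),ray(p,d["centre"],z)[:2])
E
```

```text
{'time': 0.0, 'joint_positions': array([-1.35098621e+00,  3.42713965e-01,  1.52501062e+00,  6.05484106e-06,
        1.27541532e+00, -1.46025802e-01]), 'dq': array([-0.00058059, -0.00054925,  0.00189512,  0.00119819,  0.0013413 ,
        0.0002404 ]), 'tau': array([-2.00784125e-03, -4.31250823e+01, -2.44222015e+01,  7.15545123e-02,
        5.58232516e-02, -1.10853248e-04]), 'tool_pos': array([ 187.78691536, -490.11936202,  404.05153828]), 'tcp_rot': array([-3.14006271e+00, -2.30864889e-04,  3.65833973e-01]), 'contact_force': array([0.99302399, 0.9618796 , 0.48317384]), 'moment': array([-0.02114264,  0.01685725, -0.00075171]), 'finger_force': 0.0, 'grip_width': 91.34761358791891}
scene [[-0.61, 0.43, -0.66, 1437.34], [0.79, 0.34, -0.51, 683.36], [0.0, -0.84, -0.55, 790.93], [0.0, 0.0, 0.0, 1.0]] [380.83883031   0.         319.94123683]
fixture 0.94 [329. 234.] [607.5  78.4]
punch_top 0.56 [329. 219.] [592.9  64.2]
guard_hinge 0.73 [349. 229.] [612.4 158.2]
guard_knob 0.78 [319. 203.] [586.3  18.9]
housing 0.62 [354. 221.] [493.1 104.4]
housing 0.59 [464. 245.] [387.2 459.7]
mallet 0.72
[... 384 characters left out ...]
-0.65, 993.33], [0.02, -0.74, -0.67, 1082.21], [0.0, 0.0, 0.0, 1.0]] [459.96277133   0.         320.98844489]
fixture 0.92 [298. 220.] [608.9  72.8]
guard_hinge 0.63 [278. 223.] [623.4 166.1]
guard_knob 0.81 [310. 194.] [587.9  29. ]
housing 0.64 [331. 240.] [468.6  96.8]
housing 0.59 [293. 342.] [384.7 463.8]
sheet 0.67 [285. 181.] [752.8 -74.8]
sheet 0.63 [402. 186.] [ 373.5 -269.4]
mallet 0.84 [323. 165.] [ 680.6 -228.1]
mallet 0.65 [357. 146.] [ 624.5 -412.2]
bottle 0.61 [280. 293.] [498.2 351.3]
coil_a 0.68 [353. 197.] [ 501.3 -123.3]
coil_a 0.57 [337. 288.] [365.8 254.1]
can 0.67 [286. 182.] [748.2 -72.9]
shields 0.55 [241. 245.] [706.4 257.4]
screwdriver 0.57 [256. 206.] [763.1  93.9]
```

View pics/a.png

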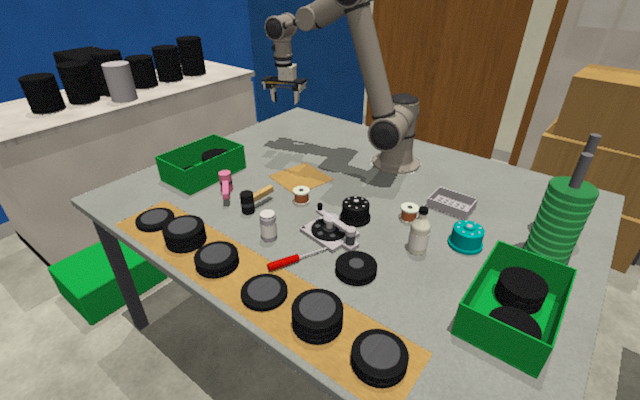

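View pics/b.png

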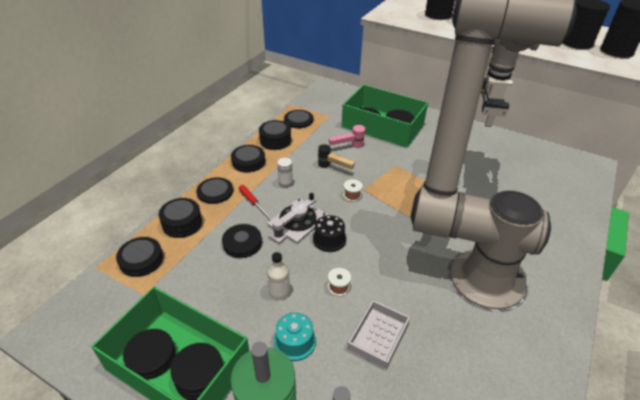

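The scene picture shows two housings: black at (355,211) and turquoise at (467,236). It also shows two mallets: black with a wooden handle at (250,200) and pink at (226,185). By colour, the black ones are meant. The cardboard sheet is at (301,177). I'll move over the middle and use the wrist camera for accuracy.

```bash
python3 -m inch '[[0.373,-0.296,0,0,1],[0.373,-0.296,0,0,1],[0.373,-0.296,0,0,1],[0.373,-0.296,0,0,1],[0.373,-0.296,0,0,1],[0.373,-0.296,0,0,1],[0.373,-0.296,0,0,1],[0.373,-0.296,0,0,1]]'
python3 - <<'E'
from h import *
p=capture("wrist");save(p,"w1");print(np.round(p["pose"],2).tolist(),p["intrinsics"][0])
o=get_obs();print(o["tool_pos"],o["tcp_rot"],o["time"])
Z=dict(punch_top=48,guard_knob=90,housing=0,sheet=1,mallet=0,coil_a=0,can=0)
for k,z in Z.items():
    for d in tip_of(p,k)[:3]: print(k,round(d["conf"],2),np.round(d["centre"]),ray(p,d["centre"],z)[:2])
E
```

```text
time: 1.97
tool_pos: [358.0, -201.5, 405.0]
tcp_rot: [3.141, -0.0, 0.365]
contact_force: [1.3, -0.6, 0.8]
grip_width: 91.8
finger_force: 0.0
[[0.36, -0.91, -0.23, 418.63], [-0.93, -0.35, -0.09, -177.61], [0.0, 0.24, -0.97, 384.32], [0.0, 0.0, 0.0, 1.0]] [347.48262732   0.         317.06549595]
[ 360.52714659 -195.82921094  405.00144575] [-3.13926493 -0.00349445  0.37056446] 2.0167
sheet 0.56 [361. 180.] [ 368.9 -249.9]
coil_a 0.63 [302.   6.] [ 510.3 -127.1]
```

View pics/w1.png

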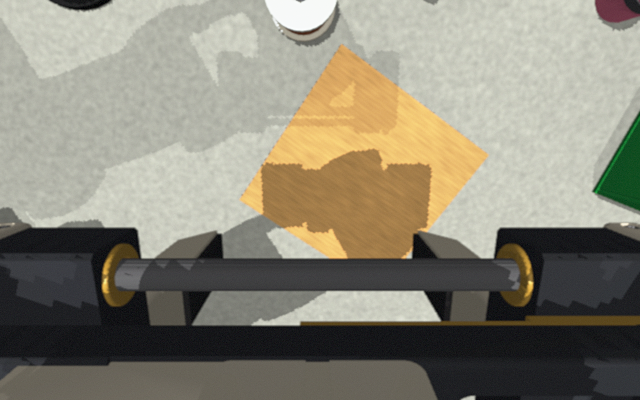

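The wrist picture shows the sheet's corners at (342,44), (487,155) and (241,199), and a coil at (302,15). Next I'll look at the housing and fixture.

```bash
python3 -m inch '[[0.115,-0.187,-0.06,0,1],[0.115,-0.187,-0.06,0,1],[0.115,-0.187,-0.06,0,1],[0.115,-0.187,-0.06,0,1],[0.115,-0.187,-0.06,0,1],[0.115,-0.187,-0.06,0,1],[0.115,-0.187,-0.06,0,1],[0.115,-0.187,-0.06,0,1]]'
python3 - <<'E'
from h import *
p=capture("wrist");save(p,"w2");print(np.round(p["pose"],2).tolist())
o=get_obs();print(o["tool_pos"],o["tcp_rot"],o["time"])
Z=dict(punch_top=48,fixture=0,guard_hinge=60,guard_knob=90,housing=0,sheet=1,mallet=0,coil_a=0,can=0)
for k,z in Z.items():
    for d in tip_of(p,k)[:3]: print(k,round(d["conf"],2),np.round(d["centre"]),ray(p,d["centre"],z)[:2])
E
```

```text
time: 3.03
tool_pos: [398.1, 12.0, 464.8]
tcp_rot: [3.141, -0.0, 0.366]
contact_force: [-1.2, 0.1, 0.1]
grip_width: 92.2
finger_force: 0.0
[[0.36, -0.91, -0.23, 458.75], [-0.93, -0.35, -0.09, 35.92], [0.0, 0.24, -0.97, 444.02], [0.0, 0.0, 0.0, 1.0]]
[398.05167957  11.39370667 464.39889998] [3.14123967e+00 7.14131342e-04 3.64770575e-01] 3.0833
housing 0.8 [279.  80.] [478.3  92.3]
sheet 0.75 [488. 252.] [ 370.9 -249.5]
mallet 0.6 [602.  15.] [ 681.7 -234.6]
coil_a 0.92 [451. 121.] [ 510.5 -123.9]
```

View pics/w2.png

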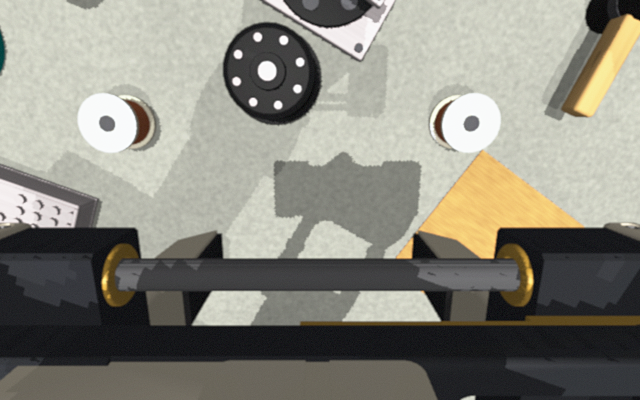

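The black housing's hub shows at (267,70), with the turquoise one off to the far left. The sheet's upper corner is at (485,152), and the coils are at (107,122) and (470,122). The mallet's wooden handle is at (600,65). I'll grip the hub and slide the housing.

```bash
python3 - <<'E'
from h import *
p=capture("wrist")
im=p["color"][20:122,215:325].astype(int)
g=im.min(2)
# hub white dot centroid
n,l,st,c=cv2.connectedComponentsWithStats((g>180).astype(np.uint8))
for s,cc in zip(st[1:],c[1:]):
    if s[4]>150: 
        uv=cc+[215,20];print(s[4],uv,ray(p,uv,75))
H=ray(p,[267,70.5],75)
for uv in([485,152],): print("corner",ray(p,uv,1))
t=trace(p,"housing")[0];print(t["rect"])
# predicted outline centre check
for d in tip_of(p,"housing")[:1]: print(ray(p,d["centre"],0))
o=get_obs();q=o["tcp_rot"][2]
def sh(a,b,y=0.3655): d=(np.array(b)-a);return np.round([d[0]*np.cos(y)+d[1]*np.sin(y),d[0]*np.sin(y)-d[1]*np.cos(y)],1)
print(o["tool_pos"],"to hub",sh(o["tool_pos"][:2],H[:2]))
E
```

```text
709 [223.94781382  36.26375176] [494.3 146.6  75. ]
281 [266.81850534  70.19928826] [479.7  97.3  75. ]
174 [316.91954023 115.90804598] [456.2  34.7  75. ]
corner [ 490.4 -180.9    1. ]
[274.2, 72.8, 100.0, 103.7]
[476.8  97.4   0. ]
[398.02528867  12.32067017 464.69227975] to hub [106.4 -50.1]
```

```bash
python3 -m inch '[[0.107,-0.050,0.05,0,1],[0.107,-0.050,0.09,0,1],[0.107,-0.050,0.13,0,1],[0.107,-0.050,0.16,0,1],[0.107,-0.050,0.19,0,1],[0.107,-0.050,0.207,0,1],[0.107,-0.050,0.207,0,1],[0.107,-0.050,0.207,0,1]]'
python3 -m inch '[[0,0,0.006,0,1],[0,0,0.012,0,1],[0,0,0.012,0,1],[0,0,0.012,0,0.3],[0,0,0.012,0,0.3],[0,0,0.012,0,0.3],[0,0,0.012,0,0.3],[0,0,0.012,0,0.3]]'
python3 -m inch '[[0,0,0,0,0.3],[0,0,0,0,0.3],[0,0,0,0,0.3],[0,0,0,0,0.3]]'
python3 - <<'E'
from h import *
p=capture("side");save(p,"c0")
c=cv2.resize(p["color"][150:290,240:400],None,fx=4,fy=4,interpolation=cv2.INTER_CUBIC);cv2.imwrite("pics/c.png",c[:,:,::-1])
E
```

```text
time: 4.35
tool_pos: [479.5, 97.5, 255.9]
tcp_rot: [-3.14, 0.006, 0.366]
contact_force: [-0.1, 0.3, -0.1]
grip_width: 91.7
finger_force: 0.0
time: 5.02
tool_pos: [480.2, 97.4, 246.3]
tcp_rot: [3.141, -0.001, 0.366]
contact_force: [-0.0, 1.4, 4.6]
grip_width: 63.3
finger_force: 2.0
time: 5.35
tool_pos: [480.4, 97.4, 246.3]
tcp_rot: [3.141, -0.001, 0.366]
contact_force: [0.0, -1.8, 5.2]
grip_width: 36.6
finger_force: 4.5
```

View pics/c.png

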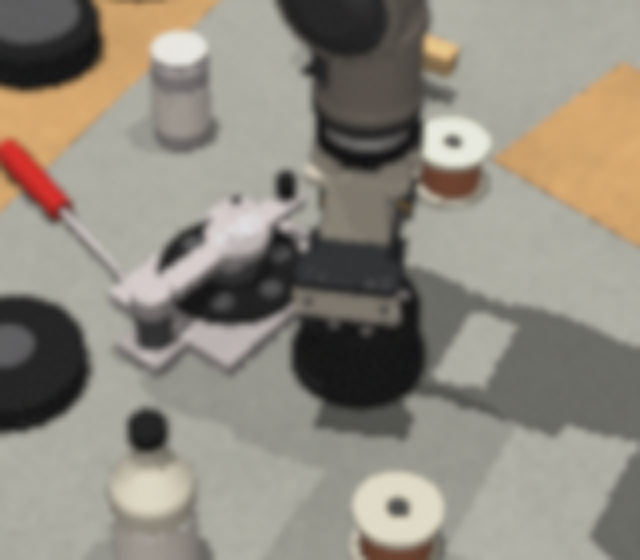

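The close-up shows the fingers on the black housing's hub, and the grip width of 36.6 matches the hub's 36 diameter. I'll slide it to the sheet by way of (410,0), which keeps it clear of the coil.

```bash
python3 -m inch '[[-0.010,0.006,0,0,0.3],[-0.025,0.016,0,0,0.3],[-0.040,0.026,0,0,0.3],[-0.055,0.036,0,0,0.3],[-0.070,0.046,0,0,0.3],[-0.085,0.056,0,0,0.3],[-0.1,0.065,0,0,0.3],[-0.1,0.065,0,0,0.3]]'
python3 -m inch '[[-0.008,0.014,0,0,0.3],[-0.016,0.028,0,0,0.3],[-0.024,0.042,0,0,0.3],[-0.032,0.056,0,0,0.3],[-0.040,0.070,0,0,0.3],[-0.048,0.083,0,0,0.3],[-0.056,0.096,0,0,0.3],[-0.063,0.110,0,0,0.3]]'
python3 - <<'E'
from h import *
o=get_obs();print(o["tool_pos"],o["tcp_rot"],o["contact_force"],o["grip_width"])
E
```

```text
time: 6.07
tool_pos: [409.3, -0.8, 246.5]
tcp_rot: [3.14, -0.001, 0.365]
contact_force: [-1.8, -5.5, 7.8]
grip_width: 33.5
finger_force: 53.6
time: 6.73
tool_pos: [390.2, -124.2, 246.4]
tcp_rot: [-3.14, -0.001, 0.365]
contact_force: [1.0, 9.2, 12.3]
grip_width: 33.3
finger_force: 51.2
[ 390.21656962 -124.22822592  246.42949831] [-3.14035225e+00 -1.42781041e-03  3.65077882e-01] [ 0.95194605  9.21678971 12.29017694] 33.25682137313886
```

```bash
python3 -m inch '[[-0.008,0.014,-0.0005,0,0.3],[-0.016,0.028,-0.001,0,0.3],[-0.024,0.042,-0.001,0,0.3],[-0.032,0.056,-0.001,0,0.3],[-0.040,0.070,-0.001,0,0.3],[-0.048,0.083,-0.001,0,0.3],[-0.056,0.096,-0.001,0,0.3],[-0.063,0.109,-0.001,0,0.3]]'
python3 - <<'E'
from h import *
o=get_obs();print(o["tool_pos"],o["contact_force"],o["grip_width"])
p=capture("scene");q=capture("side")
for c in(p,q):
  for d in tip_of(c,"housing")[:3]+tip_of(c,"sheet")[:2]: print(d["conf"],d["centre"],ray(c,d["centre"],0))
v=np.hstack([cv2.resize(a["color"][s],(390,300),interpolation=cv2.INTER_CUBIC) for a,s in((p,np.s_[130:230,240:370]),(q,np.s_[140:240,330:460]))])
cv2.imwrite("pics/d.png",v[:,:,::-1])
E
```

```text
time: 7.4
tool_pos: [370.0, -248.8, 246.5]
tcp_rot: [-3.139, 0.0, 0.366]
contact_force: [0.4, 4.9, 4.3]
grip_width: 33.3
finger_force: 50.1
[ 369.99485519 -248.7636763   246.52804457] [0.40462413 4.92669449 4.28249196] 33.31650203748031
0.88 [303.0, 179.8] [ 378.3 -230.3    0. ]
0.68 [463.7, 242.8] [375.6 456.1   0. ]
0.88 [303.3, 177.1] [ 359.7 -244.3    0. ]
0.59 [402.2, 190.2] [ 364.5 -246.5    0. ]
0.57 [296.5, 340.0] [379.3 454.1   0. ]
0.6 [403.2, 186.5] [ 369.1 -267.6    0. ]
0.15 [280.8, 290.2] [501.9 340.9   0. ]
```

View pics/d.png

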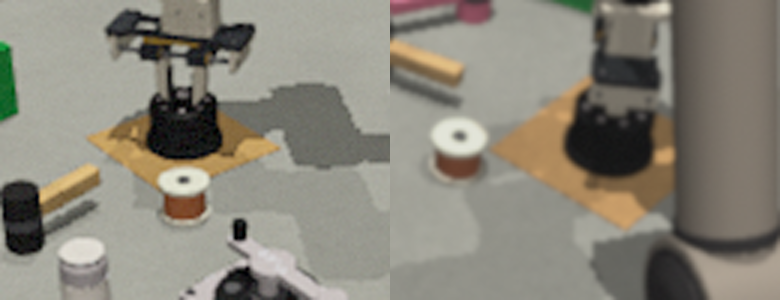

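The housing stands in the middle of the sheet in both views. I'll release it and rise.

```bash
python3 -m inch '[[0,0,0,0,0.3],[0,0,0,0,0.7],[0,0,0,0,1],[0,0,0,0,1],[0,0,0,0,1],[0,0,0,0,1],[0,0,0,0,1],[0,0,-0.02,0,1]]'
python3 -m inch '[[0,0,-0.04,0,1],[0,0,-0.08,0,1],[-0.03,0,-0.12,0,1],[-0.03,0,-0.16,0,1],[-0.03,0,-0.2,0,1],[-0.03,0,-0.2,0,1],[-0.03,0,-0.2,0,1],[-0.03,0,-0.2,0,1]]'
python3 - <<'E'
from h import *
p=capture("wrist");save(p,"w3")
for k in("housing","sheet","mallet","coil_a","punch_top","guard_knob"):
    for d in tip_of(p,k)[:3]: print(k,round(d["conf"],2),np.round(d["centre"],1),ray(p,d["centre"],{"punch_top":48,"guard_knob":90}.get(k,0))[:2])
hsv=cv2.cvtColor(p["color"],cv2.COLOR_RGB2HSV)
m=cv2.inRange(hsv,(8,90,60),(25,255,255));n,l,st,c=cv2.connectedComponentsWithStats(m)
for i in range(1,n):
    if st[i,4]>1500:
        q=cv2.convexHull(np.argwhere(l==i)[:,::-1].astype(np.int32)).squeeze()
        W=np.array([ray(p,u,0)[:2] for u in q]);print(st[i],"world ext",[W[np.argmax(W@v)].tolist() for v in np.array([[.87,.5],[.5,-.87],[-.87,-.5],[-.5,.87]])])
E
```

```text
time: 8.37
tool_pos: [369.8, -248.0, 264.5]
tcp_rot: [-3.136, 0.003, 0.366]
contact_force: [-0.3, -0.3, -0.3]
grip_width: 75.5
finger_force: 0.0
time: 9.03
tool_pos: [342.4, -259.2, 466.1]
tcp_rot: [-3.141, 0.0, 0.366]
contact_force: [-0.5, -0.0, -0.9]
grip_width: 91.7
finger_force: 0.0
housing 0.75 [318.8 142.5] [ 370.2 -250.5]
[  212    22   218   222 19081] world ext [[491.3, -176.6], [445.4, -369.0], [253.0, -323.7], [299.1, -130.9]]
[ 301  316  339   10 2013] world ext [[120.7, -318.9], [293.4, -778.5], [289.4, -772.7], [116.1, -320.7]]
```

View pics/w3.png

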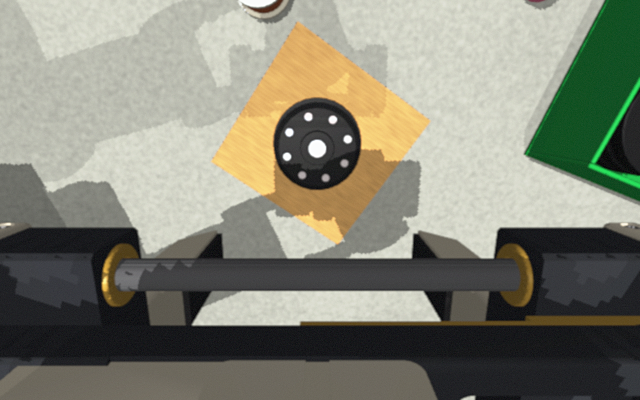

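The sheet's corners give a centre of (372,-250), and the housing stands at (370,-250). Step 1 is done. Now a view of the fixture.

```bash
python3 -m inch '[[0.2,-0.222,0,0,1],[0.2,-0.222,0,0,1],[0.2,-0.222,0,0,1],[0.2,-0.222,0,0,1],[0.2,-0.222,0,0,1],[0.2,-0.222,0,0,1],[0.2,-0.222,0,0,1],[0.2,-0.222,0,0,1]]'
python3 -m inch '[[0,0,0,0,1],[0,0,0,0,1]]'
python3 - <<'E'
from h import *
p=capture("wrist");save(p,"w4")
for k,z in dict(punch_top=48,fixture=0,guard_hinge=60,guard_knob=90,mallet=0,can=0,coil_a=0).items():
    for d in tip_of(p,k)[:3]: print(k,round(d["conf"],2),np.round(d["centre"],1),ray(p,d["centre"],z)[:2])
print(get_obs()["tool_pos"])
E
```

```text
time: 10.05
tool_pos: [451.0, 24.3, 466.3]
tcp_rot: [-3.14, -0.001, 0.371]
contact_force: [-0.5, -0.6, 0.7]
grip_width: 91.7
finger_force: 0.0
time: 10.22
tool_pos: [449.9, 19.4, 466.2]
tcp_rot: [3.141, 0.001, 0.367]
contact_force: [-0.0, -0.1, -0.0]
grip_width: 92.0
finger_force: 0.0
fixture 0.56 [322.6  20.6] [610.4  74.5]
mallet 0.64 [588.4  64.1] [ 681.1 -241.3]
coil_a 0.74 [439.8 161. ] [ 511.3 -125.9]
coil_a 0.55 [125.5 164. ] [362.2 250. ]
[449.80351473  18.65276834 466.81775912]
```

View pics/w4.png

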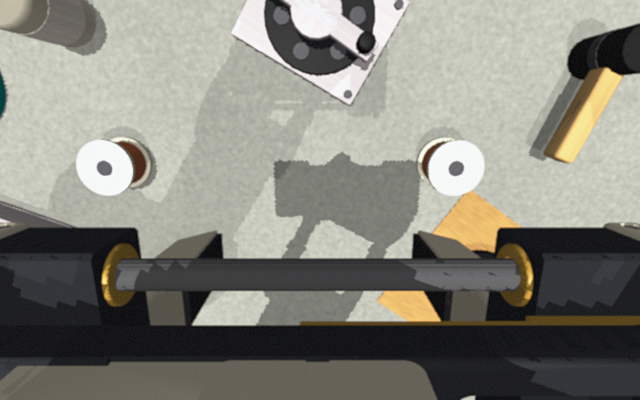

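The knob is at (367,41) and the mallet's head at about (600,50), but the hinge is out of view. I'll move forward 90 mm.

```bash
python3 -m inch '[[0.04,0,0,0,1],[0.08,0,0,0,1],[0.09,0,0,0,1],[0.09,0,0,0,1],[0.09,0,0,0,1]]'
python3 - <<'E'
from h import *
p=capture("wrist");save(p,"w5")
for k,z in dict(punch_top=48,fixture=0,guard_hinge=60,guard_knob=90,mallet=0,can=0,coil_a=0,bottle=0).items():
    for d in tip_of(p,k)[:3]: print(k,round(d["conf"],2),np.round(d["centre"],1),ray(p,d["centre"],z)[:2])
print(get_obs()["tool_pos"])
E
```

```text
time: 11.03
tool_pos: [534.0, 51.4, 466.1]
tcp_rot: [-3.141, 0.002, 0.366]
contact_force: [0.1, -0.9, 0.2]
grip_width: 91.9
finger_force: 0.0
fixture 0.57 [322.7 103.2] [607.7  72.6]
fixture 0.21 [574.  135.6] [ 684.7 -237.8]
guard_hinge 0.94 [239.3  52.2] [622.4 171.7]
guard_hinge 0.44 [573.4 137.6] [ 670.5 -196.1]
guard_knob 0.78 [368.  135.7] [592.   19.2]
mallet 0.88 [573.9 137.6] [ 682.5 -239. ]
can 0.61 [476.5  27.3] [752.4 -64.8]
coil_a 0.94 [434.3 227.9] [ 510.7 -126.6]
coil_a 0.87 [134.9 232.3] [359.9 248.9]
bottle 0.83 [82.6 98.5] [507.1 350.2]
[533.66044233  51.47356945 467.03362036]
```

View pics/w5.png

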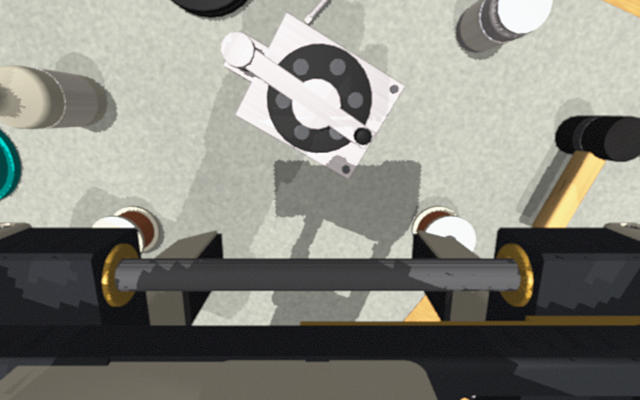

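The picture shows the knob's top at (363,134), the hinge's top at (238,50), and the mallet's head and handle to the right. Now I'll work out the grasp and the swing arc.

```bash
python3 - <<'E'
from h import *
p=capture("wrist")
hs=cv2.cvtColor(p["color"],cv2.COLOR_RGB2HSV)[110:160,345:385]
m=(hs[:,:,2]<60).astype(np.uint8);n,l,st,c=cv2.connectedComponentsWithStats(m)
for s,cc in zip(st[1:],c[1:]):
    if s[4]>60: print(s,cc+[345,110])
K=ray(p,[363.5,133.5],90)[:2];H=ray(p,[238,49.5],72)[:2]
print(K,H,np.linalg.norm(K-H))
o=get_obs();y=o["tcp_rot"][2];print(o["tool_pos"],y);y=0.366
def T(d): return np.round([d[0]*np.cos(y)+d[1]*np.sin(y),d[0]*np.sin(y)-d[1]*np.cos(y)],1)
print("to knob",T(K-o["tool_pos"][:2]))
a0=np.arctan2(*(K-H)[::-1]);r=np.linalg.norm(K-H)
f=lambda t:H+r*np.array([np.cos(a0-t),np.sin(a0-t)])
print("a0",a0)
for j in range(4):
  print([T(f(.4*j+.05*i)-f(.4*j)).tolist() for i in range(1,9)])
E
```

```text
[  0   0  24  14 183] [358.81420765 114.34972678]
[  9  19  17  16 187] [362.11764706 136.37433155]
[592.8  24.1] [624. 171.] 150.17672922260627
[533.73851048  51.51202948 466.97258124] 0.36560551507262495
to knob [45.3 46.7]
a0 -1.780075877242437
[[-6.2, -4.2], [-12.2, -8.8], [-17.9, -13.6], [-23.4, -18.7], [-28.6, -24.1], [-33.6, -29.8], [-38.3, -35.7], [-42.6, -41.8]]
[[-4.1, -6.3], [-7.8, -12.8], [-11.2, -19.5], [-14.3, -26.4], [-17.0, -33.4], [-19.3, -40.5], [-21.3, -47.7], [-23.0, -55.1]]
[[-1.3, -7.4], [-2.2, -14.9], [-2.7, -22.3], [-2.9, -29.8], [-2.6, -37.4], [-2.0, -44.8], [-1.1, -52.3], [0.3, -59.7]]
[[1.7, -7.3], [3.8, -14.5], [6.2, -21.6], [9.0, -28.6], [12.1, -35.4], [15.6, -42.1], [19.4, -48.6], [23.5, -54.9]]
```

```bash
python3 -m inch '[[0.045,0.047,0.03,0,1],[0.045,0.047,0.07,0,1],[0.045,0.047,0.11,0,1],[0.045,0.047,0.15,0,1],[0.045,0.047,0.18,0,1],[0.045,0.047,0.2,0,1],[0.045,0.047,0.216,0,1],[0.045,0.047,0.216,0,1]]'
python3 -m inch '[[0,0,0,0,0.1],[0,0,0,0,0.1],[0,0,0,0,0.1],[0,0,0,0,0.1],[0,0,0,0,0.1],[0,0,0,0,0.1],[0,0,0,0,0.1],[0,0,0,0,0.1]]'
python3 -m inch '[[0,0,0,0,0.1],[0,0,0,0,0.1],[0,0,0,0,0.1]]'
```

```text
time: 12.2
tool_pos: [591.7, 23.8, 246.7]
tcp_rot: [-3.138, 0.007, 0.366]
contact_force: [-1.0, -0.1, -0.2]
grip_width: 91.7
finger_force: 0.0
time: 12.87
tool_pos: [592.8, 23.8, 250.9]
tcp_rot: [3.141, -0.0, 0.366]
contact_force: [-0.0, -0.3, -0.0]
grip_width: 42.9
finger_force: 0.0
time: 13.12
tool_pos: [592.8, 23.8, 250.7]
tcp_rot: [3.142, 0.0, 0.366]
contact_force: [0.1, -1.1, -0.3]
grip_width: 23.0
finger_force: 0.0
```

```bash
python3 -m inch '[[0,0,0,0,0.1],[0,0,0,0,0.1],[0,0,0,0,0.1],[0,0,0,0,0.1],[0,0,0,0,0.1]]'
python3 -m inch '[[-0.006,-0.004,0,0,0.1],[-0.012,-0.009,0,0,0.1],[-0.018,-0.014,0,0,0.1],[-0.023,-0.019,0,0,0.1],[-0.029,-0.024,0,0,0.1],[-0.034,-0.030,0,0,0.1],[-0.038,-0.036,0,0,0.1],[-0.043,-0.042,0,0,0.1]]'
```

```text
time: 13.53
tool_pos: [592.8, 23.8, 250.7]
tcp_rot: [3.142, 0.0, 0.366]
contact_force: [0.2, 1.4, -0.3]
grip_width: 16.8
finger_force: 30.0
time: 14.2
tool_pos: [536.2, 47.2, 250.6]
tcp_rot: [3.141, 0.003, 0.366]
contact_force: [-0.8, -7.6, -0.3]
grip_width: 16.7
finger_force: 30.0
```

```bash
python3 -m inch '[[-0.004,-0.006,0,0,0.1],[-0.008,-0.013,0,0,0.1],[-0.011,-0.020,0,0,0.1],[-0.014,-0.026,0,0,0.1],[-0.017,-0.033,0,0,0.1],[-0.019,-0.041,0,0,0.1],[-0.021,-0.048,0,0,0.1],[-0.023,-0.055,0,0,0.1]]'
python3 -m inch '[[-0.001,-0.007,0,0,0.1],[-0.002,-0.015,0,0,0.1],[-0.003,-0.022,0,0,0.1],[-0.003,-0.030,0,0,0.1],[-0.003,-0.037,0,0,0.1],[-0.002,-0.045,0,0,0.1],[-0.001,-0.052,0,0,0.1],[0,-0.060,0,0,0.1]]'
python3 -m inch '[[0.002,-0.007,0,0,0.1],[0.004,-0.014,0,0,0.1],[0.006,-0.022,0,0,0.1],[0.009,-0.029,0,0,0.1],[0.012,-0.035,0,0,0.1],[0.015,-0.042,0,0,0.1],[0.018,-0.048,0,0,0.1],[0.018,-0.048,0,0,0.1]]'
```

```text
time: 14.87
tool_pos: [495.2, 91.1, 250.4]
tcp_rot: [-3.141, 0.002, 0.366]
contact_force: [-2.1, -4.7, -4.4]
grip_width: 16.8
finger_force: 30.0
time: 15.53
tool_pos: [474.7, 147.6, 250.4]
tcp_rot: [-3.141, 0.001, 0.366]
contact_force: [0.4, -4.3, -7.6]
grip_width: 17.1
finger_force: 30.0
time: 16.2
tool_pos: [474.8, 199.4, 250.5]
tcp_rot: [-3.141, -0.001, 0.367]
contact_force: [0.6, -0.9, -9.7]
grip_width: 17.0
finger_force: 30.0
```

```bash
python3 -m inch '[[0,0,0,0,0.6],[0,0,0,0,0.6],[0,0,0,0,0.6],[0,0,-0.03,0,0.6],[0,0,-0.07,0,1],[0,0,-0.11,0,1],[0,0,-0.15,0,1],[0,0,-0.19,0,1]]'
python3 -m inch '[[-0.006,0.041,-0.02,0,1],[-0.012,0.082,-0.02,0,1],[-0.018,0.123,-0.02,0,1],[-0.024,0.164,-0.02,0,1],[-0.03,0.2,-0.02,0,1],[-0.036,0.24,-0.02,0,1],[-0.042,0.28,-0.02,0,1],[-0.048,0.32,-0.02,0,1]]'
python3 -m inch '[[-0.01,0.04,0,0,1],[-0.012,0.074,0,0,1],[-0.012,0.074,0,0,1],[-0.012,0.074,0,0,1]]'
python3 - <<'E'
from h import *
p=capture("wrist");save(p,"w6")
for k,z in dict(punch_top=48,guard_knob=90,mallet=0,coil_a=0).items():
    for d in tip_of(p,k)[:3]: print(k,round(d["conf"],2),np.round(d["centre"],1),ray(p,d["centre"],z)[:2])
hsv=cv2.cvtColor(p["color"],cv2.COLOR_RGB2HSV)
m=cv2.inRange(hsv,(8,60,100),(28,255,255));n,l,st,c=cv2.connectedComponentsWithStats(m)
for i in range(1,n):
    if st[i,4]>600: print(st[i],[ (b:=cv2.minAreaRect(np.argwhere(l==i)[:,::-1].astype(np.float32))), [ray(p,q,58)[:2].tolist() for q in cv2.boxPoints(b)]])
o=get_obs();print(o["tool_pos"],o["joint_positions"])
E
```

```text
time: 16.87
tool_pos: [474.2, 197.8, 443.8]
tcp_rot: [3.141, -0.002, 0.366]
contact_force: [2.0, 0.7, -1.0]
grip_width: 65.4
finger_force: 0.0
time: 17.53
tool_pos: [544.1, -120.1, 461.9]
tcp_rot: [3.14, -0.002, 0.366]
contact_force: [0.7, 0.4, 0.1]
grip_width: 91.8
finger_force: 0.0
time: 17.87
tool_pos: [559.4, -193.2, 460.8]
tcp_rot: [3.141, -0.001, 0.363]
contact_force: [-0.7, -0.1, 0.6]
grip_width: 91.8
finger_force: 0.0
punch_top 0.72 [93.2 37.6] [609.1  74.8]
punch_top 0.56 [310.8 308.1] [ 394.9 -247.2]
mallet 0.94 [385.   84.2] [ 681.3 -234.4]
mallet 0.63 [497.7 174.9] [ 631.1 -413.8]
coil_a 0.78 [255.  184.3] [ 509.  -126.7]
[ 545    0   95   43 2071] [((591.9999389648438, 20.999996185302734), (93.99998474121094, 41.99999237060547), 0.0), [[768.6, -361.8], [802.4, -342.4], [835.6, -429.6], [802.7, -451.4]]]
[ 342   93   57   94 2184] [((368.90655517578125, 139.9278564453125), (23.705568313598633, 95.68116760253906), 23.629377365112305), [[562.6, -218.0], [663.8, -221.1], [663.1, -246.4], [561.2, -244.8]]]
[ 254  210  108   49 2791] [((307.5, 234.0), (106.99998474121094, 47.99999237060547), -0.0), [[438.8, -159.2], [494.8, -140.7], [538.2, -254.9], [483.7, -277.5]]]
[ 211  291   59   35 1679] [((240.0, 308.0), (34.0, 58.0), 90.0), [[379.4, -123.9], [404.4, -189.7], [360.1, -204.8], [334.5, -137.3]]]
[ 341  290  112   34 1702] [((396.4999694824219, 306.4999694824219), (110.99998474121094, 32.99999237060547), 0.0), [[394.5, -287.6], [436.6, -270.8], [484.3, -396.7], [443.5, -416.8]]]
[ 559.43144836 -189.9165668   461.35896451] [-4.56987071e-01  4.32096277e-01  1.23058732e+00  1.33469334e-04
  1.47812358e+00  7.46257257e-01]
```

View pics/w6.png

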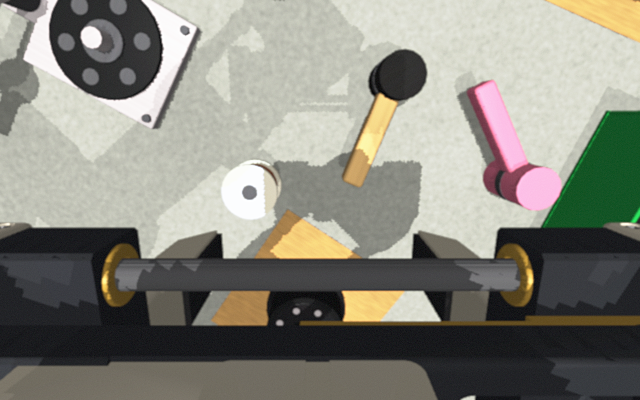

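The black mallet with the wooden handle has its head's top at (403,73) and its handle's end at (353,183). The pink look-alike is at (525,180), and the punch is now uncovered at (92,38). The black and wood one fits the description, and this view is close enough to confirm it.

```bash
python3 - <<'E'
from h import *
p=capture("wrist")
# black head top circle
g=p["color"][40:115,360:440].astype(int).max(2)
m=((g<70)).astype(np.uint8);c=max(cv2.findContours(m,0,1)[0],key=cv2.contourArea)
print(cv2.minEnclosingCircle(c),cv2.boundingRect(c))
for q in([403,73],[403.5,74]): print("headtop",ray(p,q,80))
# handle edges at top z=58
for q in ([346,180],[362,187],[380,94],[397,101]): print(q,ray(p,q,58))
print("punch",ray(p,[92,38],48), proj(p,[606,76,48]))
gg=p["color"][20:60,70:125].min(2);mm=(gg>200).astype(np.uint8);n,l,st,cc=cv2.connectedComponentsWithStats(mm)
for s,x in zip(st[1:],cc[1:]):
  if s[4]>80: print(s,x+[70,20],ray(p,x+[70,20],48))
cr=p["color"][20:200,320:480];cv2.imwrite("pics/e.png",cv2.resize(cr,None,fx=3,fy=3)[:,:,::-1])
o=get_obs();print(o["tool_pos"],o["tcp_rot"])
E
```

```text
((39.6761360168457, 37.994319915771484), 30.25643539428711) (12, 12, 57, 50)
headtop [ 686.4 -231.2   80. ]
headtop [ 685.8 -232.    80. ]
[346, 180] [ 564.5 -222.6   58. ]
[362, 187] [ 563.6 -242.5   58. ]
[380, 94] [ 662.7 -221.2   58. ]
[397, 101] [ 662.7 -240.9   58. ]
punch [607.   79.7  48. ] [95.3 40.3]
[ 15   7  20  22 341] [94.6744868  37.07917889] [608.9  77.3  48. ]
[ 559.47844458 -189.9619001   461.31884215] [ 3.14107424e+00 -5.92283866e-04  3.67544614e-01]
```

View pics/e.png

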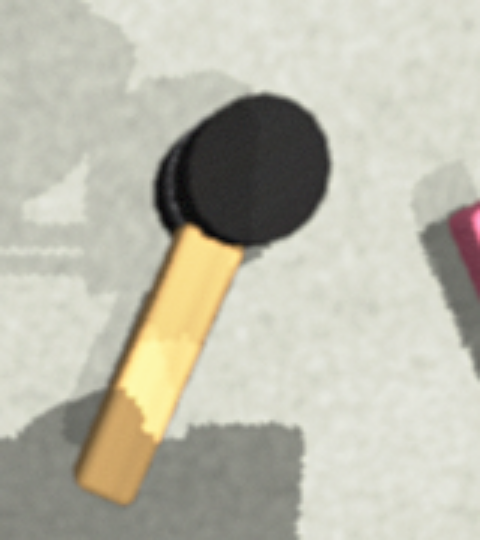

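The crop confirms it: black head, wooden handle, lying almost exactly along world x. I'll grasp close to the head.

```bash
python3 -m inch '[[0.03,0.035,0.03,0.12,1],[0.06,0.065,0.06,0.24,1],[0.067,0.070,0.1,0.367,1],[0.067,0.070,0.14,0.367,1],[0.067,0.070,0.17,0.367,1],[0.067,0.070,0.17,0.367,1],[0.067,0.070,0.17,0.367,1],[0.067,0.070,0.17,0.367,1]]'
python3 -m inch '[[0,0,0.03,0,1],[0,0,0.06,0,1],[0,0,0.074,0,1],[0,0,0.082,0,1],[0,0,0.082,0,1],[0,0,0.082,0,1]]'
```

```text
time: 18.83
tool_pos: [647.7, -232.4, 293.3]
tcp_rot: [3.14, -0.003, -0.0]
contact_force: [0.3, -0.0, 1.4]
grip_width: 91.6
finger_force: 0.0
time: 19.33
tool_pos: [648.0, -233.0, 211.7]
tcp_rot: [3.14, -0.004, -0.001]
contact_force: [-0.7, 0.8, 0.1]
grip_width: 91.8
finger_force: 0.0
```

```bash
python3 -m inch '[[0,-0.001,0.001,0,0.15],[0,-0.001,0.001,0,0.15],[0,-0.001,0.001,0,0.15],[0,-0.001,0.001,0,0.15],[0,-0.001,0.001,0,0.15],[0,-0.001,0.001,0,0.15],[0,-0.001,0.001,0,0.15],[0,-0.001,0.001,0,0.15]]'
python3 -m inch '[[0,0,0,0,0.15],[0,0,0,0,0.15],[0,0,0,0,0.15],[0,0,0,0,0.15],[0,0,0,0,0.15],[0,0,0,0,0.15],[0,0,0,0,0.15],[0,0,0,0,0.15]]'
```

```text
time: 20.0
tool_pos: [647.2, -231.7, 207.7]
tcp_rot: [3.142, 0.0, -0.001]
contact_force: [0.3, 0.7, 0.6]
grip_width: 43.2
finger_force: 0.0
time: 20.67
tool_pos: [647.1, -231.8, 207.7]
tcp_rot: [3.141, 0.0, -0.001]
contact_force: [-0.7, -1.7, -0.0]
grip_width: 24.2
finger_force: 29.2
```

```bash
python3 -m inch '[[0,0,-0.01,0,0.15],[0,0,-0.03,0,0.15],[0,0,-0.06,0,0.15],[0,0,-0.09,0,0.15],[0,0,-0.12,0,0.15],[0,0,-0.13,0,0.15],[-0.005,-0.02,-0.13,0,0.15],[-0.01,-0.04,-0.13,0,0.15]]'
python3 -m inch '[[-0.009,-0.035,0,0,0.15],[-0.018,-0.07,0,0,0.15],[-0.027,-0.105,0,0,0.15],[-0.036,-0.14,0,0,0.15],[-0.045,-0.175,0,0,0.15],[-0.054,-0.21,0,0,0.15],[-0.062,-0.24,0,0,0.15],[-0.069,-0.262,0,0,0.15]]'
python3 -m inch '[[0,-0.004,0,0,0.15],[0,-0.007,0,0,0.15],[0,-0.007,0,0,0.15],[0,-0.007,0,0,0.15]]'
python3 - <<'E'
from h import *
o=get_obs();print(o["tool_pos"],o["contact_force"],o["grip_width"])
p=capture("scene");q=capture("side")
X=[o["tool_pos"][0]+39,o["tool_pos"][1]]
print(proj(p,[*X,132]),proj(q,[*X,132]),"punch pred",proj(p,[607.5,77.5,48]),proj(q,[607.5,77.5,48]))
v=np.hstack([cv2.resize(a["color"][s],(390,360),interpolation=cv2.INTER_CUBIC) for a,s in((p,np.s_[140:260,270:400]),(q,np.s_[140:260,220:350]))])
cv2.imwrite("pics/f.png",v[:,:,::-1])
E
```

```text
time: 21.33
tool_pos: [636.9, -191.9, 337.7]
tcp_rot: [-3.142, -0.0, -0.003]
contact_force: [0.6, -0.3, -5.9]
grip_width: 24.0
finger_force: 30.0
time: 22.0
tool_pos: [567.2, 73.3, 336.7]
tcp_rot: [-3.14, 0.003, 0.001]
contact_force: [1.2, -0.9, -5.0]
grip_width: 23.9
finger_force: 30.0
time: 22.33
tool_pos: [568.7, 76.7, 337.2]
tcp_rot: [3.141, 0.001, -0.002]
contact_force: [-0.1, 0.1, -4.0]
grip_width: 23.9
finger_force: 30.0
[568.74422741  76.73547475 337.24750643] [-0.07808098  0.11826541 -3.96591757] 23.866103020067417
[329.4 200.8] [296.7 191.1] punch pred [329.3 222.1] [297.2 210.7]
```

View pics/f.png

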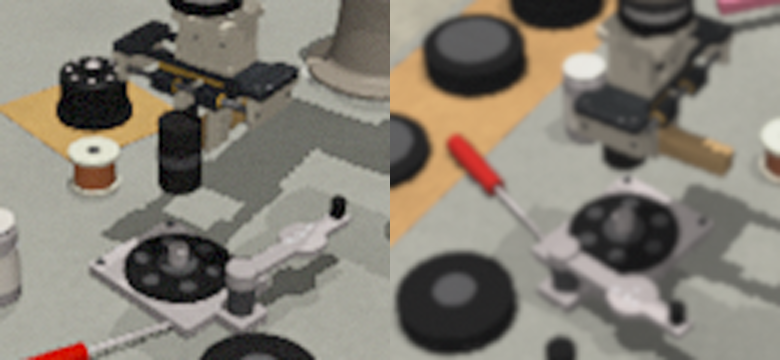

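In both views the head hangs upright over the bare punch and the guard is swung back. I've now viewed 12 pictures, which is over the limit of 10, so I'll use numbers only from here. Next I'll press the punch down.

```bash
python3 -m inch '[[0,0,0.02,0,0.15],[0,0,0.04,0,0.15],[0,0,0.06,0,0.15],[0,0,0.07,0,0.15],[0,0,0.075,0,0.15],[0,0,0.075,0,0.15]]'
python3 -m inch '[[0,0,0.003,0,0.15],[0,0,0.006,0,0.15],[0,0,0.009,0,0.15],[0,0,0.012,0,0.15],[0,0,0.015,0,0.15],[0,0,0.018,0,0.15],[0,0,0.021,0,0.15],[0,0,0.024,0,0.15]]'
python3 -m inch '[[0,0,0,0,0.15],[0,0,0,0,0.15]]'
```

```text
time: 22.93
tool_pos: [568.6, 76.8, 261.8]
tcp_rot: [3.141, 0.002, -0.002]
contact_force: [0.0, -0.2, -4.4]
grip_width: 24.0
finger_force: 30.0
time: 23.6
tool_pos: [568.7, 77.3, 239.3]
tcp_rot: [3.141, -0.001, -0.001]
contact_force: [-12.0, -2.1, 21.9]
grip_width: 23.9
finger_force: 30.0
time: 23.77
tool_pos: [568.5, 77.3, 239.0]
tcp_rot: [3.141, -0.0, -0.001]
contact_force: [-3.4, -2.1, 7.1]
grip_width: 23.8
finger_force: 30.0
```

```bash
python3 -m inch '[[0,0,0.002,0,0.15],[0,0,0.004,0,0.15],[0,0,0.006,0,0.15],[0,0,0.006,0,0.15]]'
python3 - <<'E'
from h import *
o=get_obs();print(o["tool_pos"],o["contact_force"],o["moment"])
E
python3 -m inch '[[0,0,0.002,0,0.15],[0,0,0.004,0,0.15],[0,0,0.006,0,0.15],[0,0,0.006,0,0.15]]'
```

```text
time: 24.1
tool_pos: [567.4, 77.4, 234.3]
tcp_rot: [3.141, 0.003, -0.001]
contact_force: [-12.2, -2.5, 22.2]
grip_width: 23.8
finger_force: 30.0
[567.35831084  77.37562011 234.32812334] [-12.18101105  -2.52913224  22.22128452] [-0.35231336  1.94161174 -0.06229702]
time: 24.43
tool_pos: [567.0, 77.4, 229.4]
tcp_rot: [3.141, 0.003, -0.001]
contact_force: [-18.8, -2.0, 32.0]
grip_width: 24.1
finger_force: 33.1
```

```bash
python3 -m inch '[[0,0,-0.005,0,0.15],[0,0,-0.015,0,0.15],[0,0,-0.03,0,0.15],[0,0,-0.05,0,0.15],[0,0,-0.07,0,0.15],[0,0,-0.09,0,0.15],[0,0,-0.11,0,0.15],[0,0,-0.11,0,0.15]]'
python3 -m inch '[[0.006,0.035,0,0,0.15],[0.015,0.07,0,0,0.15],[0.024,0.105,0,0,0.15],[0.033,0.14,0,0,0.15],[0.042,0.175,0,0,0.15],[0.05,0.21,0,0,0.15],[0.054,0.23,0,0,0.15],[0.054,0.23,0,0,0.15]]'
python3 - <<'E'
from h import *
o=get_obs();print(o["tool_pos"],o["contact_force"],o["moment"],o["grip_width"])
P=[capture(n) for n in("scene","side","wrist")]
for p in P:
  print("pred up/home",proj(p,[607.5,77.5,48]),proj(p,[607.5,77.5,32]),[(round(d["conf"],2),d["centre"]) for d in tip_of(p,"punch_top")[:2]])
  for k,z in dict(guard_knob=90,housing=0,mallet=0).items():
    for d in tip_of(p,k)[:2]: print(k,round(d["conf"],2),np.round(d["centre"],1),ray(p,d["centre"],z)[:2])
np.save("side.npy",P[1]["color"])
# mallet silhouette in scene: dark head orientation
p=P[0];t=trace(p,"mallet")
for d in t[:2]: print(d["rect"],d["conf"])
E
```

```text
time: 25.1
tool_pos: [569.6, 77.5, 340.0]
tcp_rot: [-3.141, -0.007, -0.001]
contact_force: [0.1, 0.6, -3.4]
grip_width: 23.7
finger_force: 31.0
time: 25.77
tool_pos: [622.5, -157.5, 334.0]
tcp_rot: [3.14, 0.002, -0.006]
contact_force: [-0.2, 0.9, -5.0]
grip_width: 24.1
finger_force: 30.4
[ 622.48505287 -157.52428308  334.01160308] [-0.23244594  0.87295989 -5.02565642] [ 0.00917939  0.17810964 -0.03180347] 24.07260051987568
pred up/home [329.3 222.1] [329.2 226. ] [(0.43, [326.8, 226.5])]
guard_knob 0.95 [382.5 206.9] [476.5 199.9]
guard_knob 0.21 [300.7 206. ] [639.4 -18.4]
housing 0.95 [464.  243.1] [376.5 457.4]
housing 0.66 [302.  179.7] [ 380.3 -234.2]
mallet 0.65 [267.6 179.7] [ 469.1 -348.4]
mallet 0.52 [226.9 190.7] [ 633.7 -414.3]
pred up/home [297.2 210.7] [297.3 214.2] [(0.52, [297.2, 210.0])]
guard_knob 0.73 [312.9 243.2] [472.6 208.5]
housing 0.83 [294.2 342.3] [381.  462.8]
housing 0.65 [402.3 192.2] [ 360.1 -236.5]
mallet 0.81 [318.2 143.2] [ 768.4 -345.5]
mallet 0.6 [359.5 142.7] [ 625.7 -434.1]
pred up/home [ 28.3 215.7] [ 43.6 210.2] [(0.65, [45.1, 210.3])]
housing 0.33 [23.7  0. ] [775.8  85. ]
mallet 0.94 [316.6 166.2] [ 639.4 -152.4]
mallet 0.81 [604.5 175. ] [ 630.7 -415.1]
[274.2, 174.8, 32.0, 33.1] 0.93
[227.0, 185.9, 16.0, 31.4] 0.68
```

Scene and wrist cameras both put the punch top at its home height, and the press peaked near 36 N, well above the 11 N needed. Now I'll set the mallet down at its old place.

```bash
python3 -m inch '[[0.012,0.037,0,0,0.15],[0.025,0.074,0.02,0,0.15],[0.025,0.074,0.05,0,0.15],[0.025,0.074,0.08,0,0.15],[0.025,0.074,0.1,0,0.15],[0.025,0.074,0.11,0,0.15],[0.025,0.074,0.115,0,0.15],[0.025,0.074,0.115,0,0.15]]'
python3 -m inch '[[0,0,0.002,0,0.15],[0,0,0.004,0,0.15],[0,0,0.006,0,0.15],[0,0,0.006,0,0.15]]'
python3 -m inch '[[0,0,0.002,0,0.15],[0,0,0.003,0,0.15],[0,0,0.003,0,0.15]]'
```

```text
time: 27.23
tool_pos: [647.3, -226.6, 221.3]
tcp_rot: [-3.141, 0.001, -0.001]
contact_force: [-0.9, 0.4, -4.2]
grip_width: 24.1
finger_force: 30.3
time: 27.57
tool_pos: [647.3, -226.6, 216.4]
tcp_rot: [3.141, -0.001, -0.001]
contact_force: [0.0, 0.1, -4.4]
grip_width: 23.7
finger_force: 30.3
time: 27.82
tool_pos: [647.1, -226.7, 212.6]
tcp_rot: [-3.142, 0.0, -0.001]
contact_force: [0.1, 0.3, -5.3]
grip_width: 24.1
finger_force: 30.3
```

```bash
python3 -m inch '[[0,0,0.002,0,0.15],[0,0,0.004,0,0.15],[0,0,0.005,0,0.15],[0,0,0.005,0,0.15]]'
python3 -m inch '[[0,0,0.001,0,0.15],[0,0,0.002,0,0.15],[0,0,0.002,0,0.15]]'
python3 -m inch '[[0,0,0.001,0,0.15],[0,0,0.002,0,0.15],[0,0,0.002,0,0.15]]'
```

```text
time: 28.15
tool_pos: [647.1, -226.7, 207.2]
tcp_rot: [-3.141, 0.001, -0.001]
contact_force: [-0.2, -0.2, -5.3]
grip_width: 23.6
finger_force: 30.3
time: 28.4
tool_pos: [647.1, -226.7, 205.5]
tcp_rot: [3.142, 0.0, -0.001]
contact_force: [0.3, -0.0, -4.0]
grip_width: 23.8
finger_force: 30.3
time: 28.65
tool_pos: [647.1, -226.7, 203.5]
tcp_rot: [-3.142, 0.0, -0.001]
contact_force: [-0.1, -0.1, -4.8]
grip_width: 23.8
finger_force: 30.3
```

```bash
python3 -m inch '[[0,0,0.001,0,0.15],[0,0,0.002,0,0.15],[0,0,0.002,0,0.15]]'
python3 -m inch '[[0,0,0.001,0,0.15],[0,0,0.002,0,0.15],[0,0,0.002,0,0.15]]'
python3 - <<'E'
from h import *
print(get_obs()["contact_force"],get_obs()["moment"])
E
```

```text
time: 28.9
tool_pos: [647.1, -226.7, 201.5]
tcp_rot: [-3.142, 0.0, -0.001]
contact_force: [-0.6, 0.3, -4.5]
grip_width: 23.9
finger_force: 30.3
time: 29.15
tool_pos: [647.2, -226.7, 200.8]
tcp_rot: [3.141, -0.0, -0.001]
contact_force: [-2.4, 1.3, 3.1]
grip_width: 23.7
finger_force: 30.4
[-2.40402053  1.28447958  3.11913482] [0.2210547  0.70288321 0.01517686]
```

```bash
python3 -m inch '[[0,0,0,0,0.27],[0,0,0,0,0.3],[0,0,0,0,0.4],[0,0,0,0,0.6],[0,0,0,0,0.8],[0,0,0,0,1],[0,0,0,0,1],[0,0,0,0,1]]'
python3 -m inch '[[0,0,0,0,1],[0,0,0,0,1],[0,0,0,0,1],[0,0,-0.01,0,1],[0,0,-0.03,0,1],[0,0,-0.06,0,1],[0,0,-0.1,0,1],[0,0,-0.14,0,1]]'
python3 -m inch '[[-0.04,0,-0.04,0,1],[-0.08,0,-0.08,0,1],[-0.1,0,-0.11,0,1],[-0.1,0,-0.11,0,1],[-0.1,0,-0.11,0,1]]'
python3 - <<'E'
from h import *
print(get_obs()["tool_pos"])
P=[capture(n) for n in("scene","side","wrist")];save(P[2],"w7");save(P[0],"s7")
Z=dict(mallet=0,housing=0,guard_knob=90,punch_top=32,coil_a=0,can=0)
for p in P:
  print('--')
  for k,z in Z.items():
    for d in tip_of(p,k)[:2]: print(k,round(d["conf"],2),np.round(d["centre"],1),ray(p,d["centre"],z)[:2])
  for d in trace(p,"mallet")[:2]: print(d["rect"],round(d["conf"],2))
  # predicted upright mallet rect around
  q=np.array([proj(p,[686+24*np.cos(a),-227+24*np.sin(a),z]) for a in np.linspace(0,6.2,40) for z in(0,80)]+[proj(p,[562,-227+s,z]) for s in(-12,12) for z in(32,58)])
  print("pred upright rect",(q.min(0)+q.max(0))/2,np.ptp(q,0))
E
```

```text
time: 29.82
tool_pos: [647.2, -226.7, 199.7]
tcp_rot: [3.141, 0.0, -0.001]
contact_force: [-0.6, -0.6, -0.3]
grip_width: 63.0
finger_force: 0.0
time: 30.48
tool_pos: [646.8, -226.6, 341.3]
tcp_rot: [-3.141, 0.001, -0.001]
contact_force: [1.2, -0.2, 1.0]
grip_width: 91.4
finger_force: 0.0
time: 30.9
tool_pos: [544.9, -226.6, 456.7]
tcp_rot: [3.136, -0.008, -0.002]
contact_force: [0.3, -0.7, 0.5]
grip_width: 91.4
finger_force: 0.0
[ 544.91918745 -226.56657793  456.72456024]
--
mallet 0.93 [252.1 213.3] [ 683.1 -217.6]
mallet 0.71 [226.4 188.1] [ 621.4 -431.7]
housing 0.78 [301.9 179. ] [ 376.  -238.3]
housing 0.59 [464.3 242.4] [372.4 456.9]
guard_knob 0.75 [381.4 206. ] [474.  194.2]
guard_knob 0.46 [299.4 178.9] [ 501.9 -141.3]
punch_top 0.58 [328.2 225.3] [606.4  72.4]
coil_a 0.65 [407.5 219. ] [366.6 248.1]
coil_a 0.52 [303.7 201.8] [ 507.6 -118.4]
can 0.58 [267.3 238.4] [755.  -69.6]
[257.8, 201.9, 34.1, 35.9] 0.71
[226.2, 185.8, 14.4, 33.1] 0.53
pred upright rect [257.75 200.55] [34.3 31.9]
--
mallet 0.93 [357.9 145.6] [ 622.4 -412.6]
mallet 0.76 [321.5 162. ] [ 695.9 -243.7]
housing 0.91 [293.5 337.5] [390.  451.8]
housing 0.7 [404.4 192.9] [ 352.2 -236.7]
guard_knob 0.63 [314.7 240.2] [473.9 195.6]
guard_knob 0.45 [241.9 243.7] [649.1 313.4]
punch_top 0.42 [297.8 213.2] [608.4  72.6]
coil_a 0.74 [338.9 287.8] [361.2 249.8]
coil_a 0.57 [353.6 197.1] [ 499.2 -124.5]
can 0.68 [286.1 184.5] [741.2 -62. ]
[347.9, 136.9, 31.3, 24.4] 0.85
[333.6, 156.2, 40.1, 27.8] 0.79
pred upright rect [334.25 157.35] [37.7 26.3]
--
mallet 0.97 [473.1  97.4] [ 631.1 -412.9]
mallet 0.73 [318.9  49.3] [ 684.5 -229.3]
housing 0.63 [336.  298.3] [ 366.5 -252.8]
punch_top 0.85 [ 45.7 119.9] [606.1  75.8]
coil_a 0.91 [239.5 195.1] [ 512.2 -128.4]
[316.9, 83.7, 48.6, 156.6] 0.85
[471.0, 63.0, 138.0, 120.5] 0.65
pred upright rect [317.05  82.65] [ 51.7 158.7]
```

```bash
python3 -c "
from plant import *
print(close_job())"
```

```text
the job is handed in; nothing more can be done
None
```

I handed the job in, with no verdict returned. By camera and force readings, the housing stands centred on the sheet, the guard is open about 1.55 rad, the punch is home, the mallet stands upright on the bench near its start, and the bystanders I rechecked (coils, can) are unmoved; I viewed 12 pictures, over the limit of 10.

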